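Lock out the saw's stop switch

TASK

Lock out the saw: swing the yellow cover on the sloping switch panel fully shut over the red stop button, so that the steel eye sticks out through the cover's slot. Then take the curved lock pin by its red handle and feed its curved bar through the eye, from the eye's left side to its right and round its bend, until the handle's crosspiece has come up to the eye and the tip points up the slope; let go and leave it there, with the cover shut. Leave the other loose things where they are.

Things in the scene. Friction and masses are not known exactly. Their poses are not given: they have to be found in the camera images.
- panel: Blue sloping face, 196 mm up the slope x 210 mm wide, of a fixed grey console on the saw table; slopes 30 degrees, low side to the robot. Origin: middle of its lower edge, on the face, 30 mm above the saw table. x up the slope, y left in the face, z out of the face. A 16 mm high ledge runs along the lowest 8 mm. Red stop button 68 mm upslope of the eye; two 6 mm lamps upper left.
- eye (a point): Centre of the steel eye: a round ring standing edge-on on the panel, hole 26 mm, bar 8 mm thick, 42 mm outside. Axes as panel; the ring's axis (the way through) is y, across the slope. Centre 32 mm out of the panel's face; the hole's lowest point 19 mm out, top of the shut cover 13 mm out. In the panel's frame: x 68, y -30 mm.
- cover (a joint): Angle of the yellow cover: 0 = shut, flat along the panel; grows to 1.6 rad as it swings up about its upper edge. Stiff hinge: it stays at any angle and takes about 1 to 4 N on the pad to move. It can be pushed shut on its outer face.
- cover_hinge (a point): Mid hinge line at the cover's upper edge, 104 mm upslope of the eye, 10 mm out of the panel, parallel to the panel's y. Axes turn with the cover: x in the plate, free end to hinge; y along the hinge; z out of the outer face (3 mm above the hinge line). Plate 84 wide, 5 thick, to 74 mm from the hinge; then a tongue 37 wide to 143 mm, with a slot (17 wide, 74 to 130 mm) that drops over the eye.
- cover_pad (a point): Point on the outer face of the cover's plate, on its middle line 60 mm from the hinge: a good place to push it shut. Same axes as cover_hinge.
- pin: Curved lock pin lying flat, 170 mm long, 0.1 to 0.2 kg. Origin: mid underside of the red handle; x along the handle to the bar, y left, z up. Handle x -40..40, 22 wide, z 0..22 mm. Dark crosspiece at x 40..47, 42 wide, too wide for the eye. Then a round 12 mm steel bar, centre line at z 11: straight to x 62, then bent left (+y) at radius 55 about (62, 55) through 85 degrees, round end.
- pin_root (a point): On the bar's centre line 10 mm past the crosspiece, at (57, 0, 11) mm in the pin's frame; axes as pin. When the pin is home this point is at about the eye.
- pin_mid (a point): On the bar's centre line 45 degrees round the bend, at (100.9, 16.1, 11) mm in the pin's frame; axes as pin.
- pin_tip (a point): Centre of the bar's round end (radius 6 mm), 85 degrees round the bend, at (116.8, 50.2, 11) mm in the pin's frame; axes as pin.
- gold_tin: Open gold tin 65 mm across, 50 mm high, a bystander. Origin: middle of its underside, z up.
- tape_measure: Yellow tape measure 34 x 96 x 63 mm, a bystander. Origin: middle of its underside, z up.
- offcut: Piece of timber 62 x 120 x 38 mm lying at the back of the saw table, a bystander. Origin: middle of its underside, z up.
- pencil: Red carpenter's pencil 13 x 169 x 8 mm, lying flat, a bystander. Origin: middle of its underside, z up.

How it is judged (in metres and radians):
On the way, in this order (a step that is already met when the one before it is completed fails the run):
1. the cover is shut over the button, with the pin not yet in the eye (value of joint cover below 0.06 rad and distance between pin_mid and eye above 0.06 m), for 0.2 s.
2. half of the pin's bend is through the eye, its tip on the right, with the cover shut (value of joint cover below 0.06 rad and distance between pin_mid and eye below 0.02 m and y of pin_tip in the frame of eye below -0.015 m).
At the end, for the whole second after the job is handed in: Cover shut (within 0.06 rad); the bar point 10 mm past the pin's crosspiece is within 22 mm of the eye's centre, the handle's middle over 30 mm left of the eye, the tip over 10 mm right of it and over 15 mm up the slope from it; pin at rest (below 0.02 m/s) and released (value of joint cover below 0.06 rad and distance between pin_root and eye below 0.022 m and y of pin_tip in the frame of eye below -0.01 m and x of pin_tip in the frame of eye above 0.015 m and y of pin in the frame of eye above 0.03 m and linear speed of pin below 0.02 m/s); the robot touches nothing.
It fails at once if a bystander was moved by more than 4 cm (distance of any of gold_tin, tape_measure, offcut, pencil from where it was at the start of the episode above 0.04 m).
It also fails if it takes over 70 s, if anything falls off the work surface, if the arm or the gripper's body presses on something with over 40 N, if the wrist force passes 120 N, or if a joint passes its speed limit or range.

ROBOT

A 7-joint arm with a two-finger parallel gripper is mounted at the origin on a cart in front of the work surface, level with it; the furniture and walls round the work are solid. World frame = base frame: x ahead of the robot, y to its left, z up, the work surface at z = 0. Lengths are in mm, angles in rad, forces in N, time in s.
With the tool pointing down it reaches from about 400 to 850 mm from the base axis. Payload 10.4 kg.
Tool frame: the origin (TCP) lies on the centre line of the jaws, within the pads' length; the fingertips stand 11 mm ahead of it and the grasp point (between the pads) lies 8 mm behind it (tip_reach is the distance from the TCP to the fingertips, in mm); z points along the fingers, y is the line along which they close (so a half turn about z gives the same grasp; the last joint's range is limited). The gripper opens to 85 mm and grips with 20 to 120 N. Pads are 22 mm wide; open, the fingers measure 114 mm over their backs; the gripper's body (76 mm by 85 mm) begins 54 mm behind the grasp point. The pads swing forward as they close: fully open they stand 13 mm farther back than shut.
Start: joints at [-1.232, 0.332, -0.065, 1.46, 0.022, 1.35, -0.088], TCP at [221.212, 584.564, 242.338] pointing down, gripper open.
Joint ranges: [-2.6, 2.6], [-0.5, 2.12], [-1.47, 1.34], [0.16, 2.42], [-1.27, 4.41], [0.06, 2.06], [-2.6, 2.6]. Speed limits (rad/s): [2.22, 2.22, 2.79, 2.79, 3.14, 3.14, 3.14].

INTERFACE

Orientations are given as a unit quaternion [w, x, y, z].
In Python, from station import state, snapshot, finish_job, tip_reach gives the robot as it stands. The module is installed in compiled form; this text tells all that it offers.
- The arm moves only by the tool send_rows, never from a script. Its argument "commands" is a list of rows, each an object of numbers: "tx", "ty", "tz": the shift along the tool's x, y, z scaled (see below); "ax", "ay", "az": the turn, a rotation vector about the tool's x, y, z scaled (see below); "claw": the closure, from -1 (fully open) to 1 (shut), so that 0 is half open. In form: [{"tx": .., "ty": .., "tz": .., "ax": .., "ay": .., "az": .., "claw": ..}, ...]. A call has 1 to 8 rows; each row shifts and turns the commanded pose from where the row before left it, along the tool's axes as they then stand; what a row does not reach is not made up. The controller multiplies each number of a shift by 25 cm and each number of a turn by 120 degrees. A row lasts 1/10 s, in which the tool goes at most 50 mm and 8.59 degrees, less where a joint would pass 70% of its speed; a pose out of reach is approached as far as the arm can. A call with a number of a shift or a turn outside -1 to 1 is refused whole. A call with a gripper value outside its range is refused whole. The fingers move at their own pace and stop on an object; "newtons" is the grip in N (left out, the last holds). Time passes only in rows, so rows that do not move let the fingers close. It gives the time, the measured TCP pose, the force, the opening and the grip force at its end, in the units of the state.
- state(): the state, without advancing time (a new reading comes with each control period).
- snapshot(name): name is "side" or "top"; returns a dict with "frame" (420x560x3 uint8, red, green, blue), "fovy" (degrees; the focal length in pixels is half the picture's height over the tangent of half this angle, whatever the lens; pixels are square), "cx", "cy" (the principal point, pixels), "cam_to_world" (4x4, takes a point from camera to world coordinates). Camera axes: x right, y up, looking along -z (the intrinsics and any distortion apply to the point x, -y, -z); pixel columns grow to the right and rows downward; lengths in mm; the calibration is good to about 2 mm. A picture is of the moment at which its call begins. There is no depth.
- finish_job(): hands the job in; it is judged then, once.
The state is a dict: "time_s": time; "joint_positions": joint angles; "dq": joint speeds; "tau": joint torques, N m; "ee_pos": TCP position; "ee_rot": TCP orientation; "wrist_force": force on the tool from outside, world axes, zero at the start; "moment": the same for the moment, N m; "gripper_width": finger opening in mm; "grasp_force": force on a finger pad.
Only numpy, scipy, OpenCV 4.12 (cv2) and the standard library are available. Lean on these libraries where they do the work, as an engineer would, in place of code of your own. Each camera call takes 0.05 s, during which the arm holds its last target. There are 200 camera calls.

## Working session

There is one attempt and no reset: what is moved stays moved. The work goes in short steps, Python scripts to look and compute and a tool call to move; the robot and the scene stay as the last step left them, time stands still between calls to the robot, and variables do not carry over. Pictures are saved under pics/ and viewed, at most 10 in all, crops included, and the job is handed in when it is done.

Besides the shell and the picture viewer there is one more tool, called after "Call:" as name(argument=value, ...), one argument or row to a line, values as JSON. send_rows: Moves the arm, as the interface text tells. Shifts and turns lie within -1 to 1; 1 stands for 25 cm of shift or 120 degrees of turn. Its arguments: {"type":"object","properties":{"commands":{"type":"array"},"newtons":{"type":"number"}},"required":["commands"]}

```bash
mkdir -p pics; cat > h.py <<'E'
import numpy as np, cv2
from station import state, snapshot, finish_job, tip_reach
from scipy.spatial.transform import Rotation as R
def cam(s):
    f=s["frame"].shape[0]/2/np.tan(np.radians(s["fovy"])/2); return f,np.array(s["cam_to_world"])
def ray(s,u,v):
    f,T=cam(s); d=T[:3,:3]@np.array([(u-s["cx"])/f,-(v-s["cy"])/f,-1]); return T[:3,3],d/np.linalg.norm(d)
def onz(s,u,v,z):
    o,d=ray(s,u,v); return o+d*(z-o[2])/d[2]
def proj(s,P):
    f,T=cam(s); P=np.atleast_2d(P); p=(P-T[:3,3])@T[:3,:3]; return np.c_[s["cx"]+f*p[:,0]/-p[:,2], s["cy"]-f*p[:,1]/-p[:,2]]
def tri(s1,p1,s2,p2):
    o1,d1=ray(s1,*p1);o2,d2=ray(s2,*p2)
    t=np.linalg.lstsq(np.c_[d1,-d2],o2-o1,rcond=None)[0]; a=o1+t[0]*d1;b=o2+t[1]*d2
    return (a+b)/2,np.linalg.norm(a-b)
def save(s,n,crop=None,k=1):
    im=s["frame"][:,:,::-1]
    if crop: x0,y0,x1,y1=crop; im=im[y0:y1,x0:x1]
    cv2.imwrite(f"pics/{n}.png",cv2.resize(im,None,fx=k,fy=k,interpolation=cv2.INTER_CUBIC))
def Rq(): 
    q=state()["ee_rot"]; return R.from_quat([q[1],q[2],q[3],q[0]])
E
python3 - <<'E'
from h import *
import pickle
d={}
for n in("side","top"):
    s=snapshot(n);save(s,n+"0",k=1.4);d[n]=s;print(n,{k:(v if k!="frame" else v.shape) for k,v in s.items()})
pickle.dump(d,open("d0.pkl","wb"))
print(state(),tip_reach if not callable(tip_reach) else tip_reach())
E
```

```text
side {'frame': (420, 560, 3), 'fovy': 57.09891999095265, 'cx': 276.0331779808726, 'cy': 219.7792825718547, 'cam_to_world': array([[-9.99854885e-01, -1.43109574e-02,  9.24149704e-03,
         5.58498664e+02],
       [ 1.64115936e-02, -6.63710526e-01,  7.47809466e-01,
         7.15860255e+02],
       [-4.56819059e-03,  7.47852616e-01,  6.63849077e-01,
         6.91484047e+02],
       [ 0.00000000e+00,  0.00000000e+00,  0.00000000e+00,
         1.00000000e+00]])}
top {'frame': (420, 560, 3), 'fovy': 56.660026327066596, 'cx': 280.138446958761, 'cy': 213.14277489165187, 'cam_to_world': array([[-1.94027681e-02,  9.91440962e-01, -1.29105972e-01,
         4.12484459e+02],
       [-9.99733921e-01, -1.76276475e-02,  1.48779613e-02,
         5.04837428e+01],
       [ 1.24747857e-02,  1.29360293e-01,  9.91519185e-01,
         1.05404657e+03],
       [ 0.00000000e+00,  0.00000000e+00,  0.00000000e+00,
         1.00000000e+00]])}
{'time_s': 0.1, 'joint_positions': array([-1.23161101,  0.33282921, -0.064696  ,  1.46083251,  0.02162254,
        1.34993644, -0.08851013]), 'dq': array([ 0.0015354 , -0.00095696,  0.00110523, -0.00399962, -0.00114831,
       -0.00116917, -0.00099211]), 'tau': array([ 1.83251410e-03, -6.26738763e+01,  4.93282545e-02, -3.92433500e+01,
        1.63528975e-02,  6.89813125e-03, -3.04482148e-05]), 'ee_pos': array([221.11271356, 584.23484216, 241.59452241]), 'ee_rot': array([-7.68902725e-05,  1.79902912e-01,  9.83684153e-01, -6.50154397e-04]), 'wrist_force': array([ 0.53875947, -0.39976111,  0.38554222]), 'moment': array([ 0.03553938, -0.0305203 ,  0.0122408 ]), 'grasp_force': 0.0, 'gripper_width': 85.50848813724485} 11.0
```

View pics/side0.png

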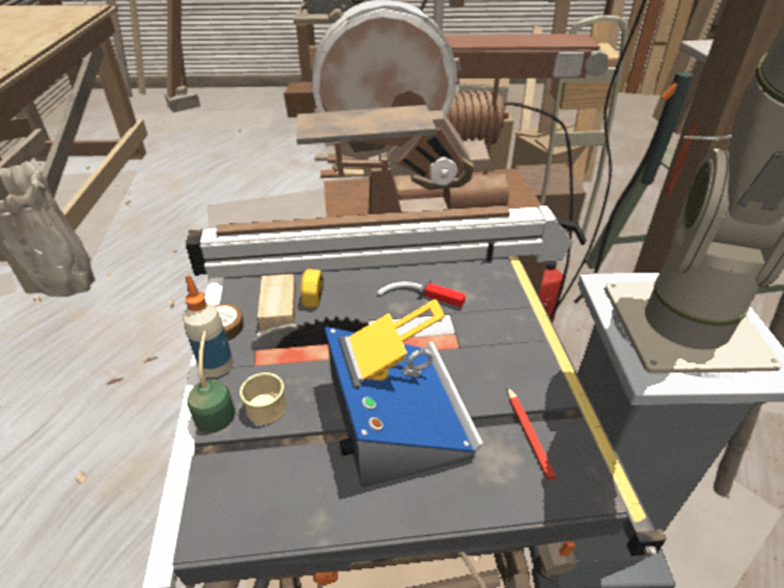

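View pics/top0.png

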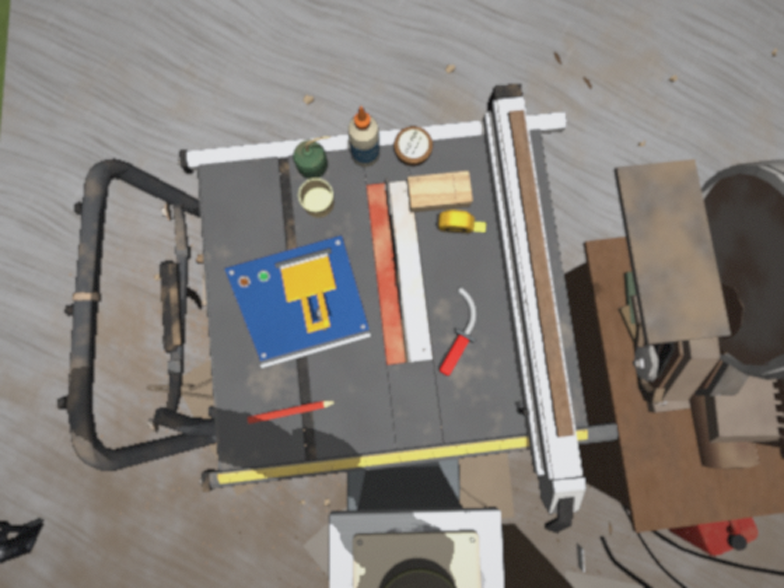

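The side view shows the console with the eye at about (415,362), the cover half open, and the pin at (380–465,285–305). The top view shows the panel corners at about (227,270), (340,238), (368,335) and (262,365), with the pin handle around (455,353). All of these pixels are at 1.4x scale.

```bash
python3 - <<'E'
from h import *
import pickle
d=pickle.load(open("d0.pkl","rb"))
save(d["top"],"topc",(150,160,350,280),4)
save(d["side"],"sidec",(220,190,350,345),3.8)
E
```

```text
(no output)
```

View pics/topc.png

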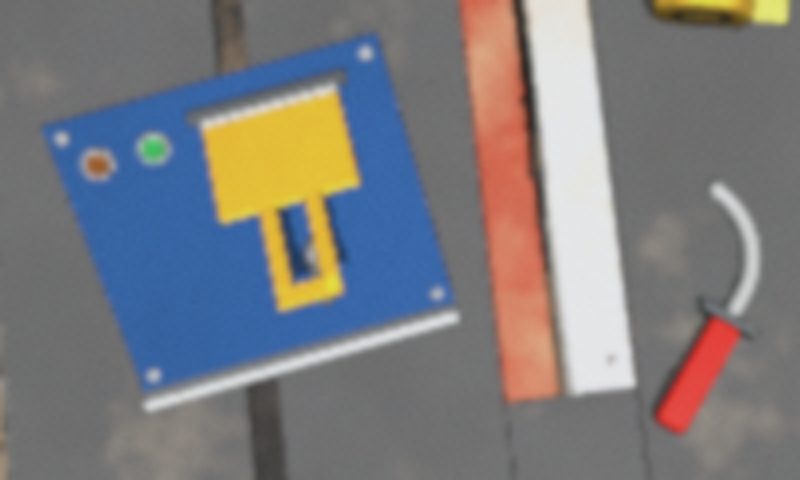

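View pics/sidec.png

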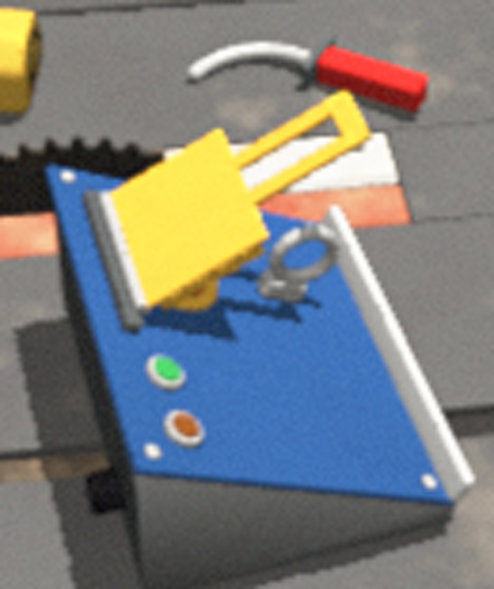

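The crops are sharp enough to fit the panel, cover angle and pin from hand-read points.

```bash
cat > geo.py <<'E'
from h import *
S,C=np.sin(np.pi/6),np.cos(np.pi/6)
def panel(p):  # x,y,yaw -> (origin, R)
    x=np.array([np.cos(p[2])*C,np.sin(p[2])*C,S]); y=np.array([-np.sin(p[2]),np.cos(p[2]),0]); return np.array([p[0],p[1],30+(p[3] if len(p)>3 else 0)]),np.c_[x,y,np.cross(x,y)]
def pin(p):
    c,s=np.cos(p[2]),np.sin(p[2]); return np.array([p[0],p[1],0]),np.array([[c,-s,0],[s,c,0],[0,0,1]])
E
cat > fit.py <<'E'
from geo import *
import pickle
from scipy.optimize import least_squares
d=pickle.load(open("d0.pkl","rb"));t,s=d["top"],d["side"]
T=lambda a:np.array(a)/4+[150,160]
D=lambda a:np.array(a)/3.8+[220,190]
PP=[[196,105,0],[196,-105,0],[0,105,16],[0,-105,16]]
mt=T([[43,127],[378,36],[147,410],[459,321]])
PS=[[196,105,0],[196,-105,0],[0,-105,16],[0,105,16]]
ms=D([[135,472],[48,168],[336,207],[470,490]])
def res(p):
    o,M=panel(p); return np.r_[proj(t,o+np.array(PP)@M.T)-mt,proj(s,o+np.array(PS)@M.T)-ms].ravel()
g=onz(t,*((mt[2]+mt[3])/2),40)
r=least_squares(res,[g[0],g[1],.3,0]);print("panel",r.x,res(r.x).round(1).reshape(-1,2).tolist())
o,M=panel(r.x);eye=o+M@[68,-30,32];print("eye",eye,"proj side crop",(proj(s,eye)-[220,190])*3.8,"top",(proj(t,eye)-[150,160])*4)
# cover
def cov(th,P): 
    P=np.atleast_2d(P);a,b=np.cos(th),np.sin(th)
    L=np.c_[172+P[:,0]*a+P[:,2]*b,-30+P[:,1],10-P[:,0]*b+P[:,2]*a]; return o+L@M.T
CP=[[-74,42,3],[-74,-42,3],[-143,18.5,3],[-143,-18.5,3]]
ct=T([[220,223],[360,185],[280,312],[344,294]]); cs=D([[268,237],[220,130],[370,132],[343,92]])
rc=lambda x:np.r_[proj(t,cov(x[0],CP))-ct,proj(s,cov(x[0],CP))-cs].ravel()
q=least_squares(rc,[.8]);print("cover",q.x,rc(q.x).round(1).reshape(-1,2).tolist())
print("pad",cov(q.x[0],[-60,0,3]))
# pin
QT=[[-40,11,22],[-40,-11,22],[40,11,22],[40,-11,22],[116.8,50.2,11]]
qt=T([[656,418],[685,435],[715,318],[741,331],[719,190]])
QS=[[-40,11,22],[-40,-11,22],[116.8,50.2,11]]
qs=D([[424,103],[427,76],[199,73]])
rp=lambda p:np.r_[proj(t,pin(p)[0]+np.array(QT)@pin(p)[1].T)-qt,proj(s,pin(p)[0]+np.array(QS)@pin(p)[1].T)-qs].ravel()
g=onz(t,*qt[:4].mean(0),22)
w=least_squares(rp,[g[0],g[1],-.5]);print("pin",w.x,rp(w.x).round(1).reshape(-1,2).tolist())
np.savez("est.npz",panel=r.x,pin=w.x,cover=q.x)
E
python3 fit.py
```

```text
panel [ 4.54033166e+02  1.78848596e+02  2.59227136e-01 -3.37984902e+00] [[-0.0, -0.2], [0.2, -0.6], [-0.1, 0.5], [0.5, 0.3], [-0.6, 0.3], [-0.7, -0.2], [0.5, 0.9], [0.8, -0.5]]
eye [503.17988591 160.84502185  88.3329639 ] proj side crop [[300.92861286 260.39187326]] top [[320.65553144 272.07299252]]
cover [0.99254096] [[0.1, -0.6], [0.2, -0.9], [-0.1, -1.0], [-0.0, -1.0], [-1.3, 1.0], [-0.8, 0.5], [-0.9, 2.4], [-0.2, 0.8]]
pad [[550.44572813 173.37964687 151.07312058]]
pin [435.33408196 -80.88891179  -0.54157147] [[-0.2, 0.9], [-0.1, 0.9], [-0.2, -0.5], [0.5, 0.4], [-0.7, 0.0], [-1.7, -1.3], [0.9, 1.2], [-1.1, -0.8]]
```

```bash
cat > plan.py <<'E'
from geo import *
import json
E=np.load("est.npz"); 
def Pn(dz=-1.5):
    p=E["panel"].copy(); p[3]=dz; return panel(p)
def tool(xaxis,zaxis):
    z=np.array(zaxis)/np.linalg.norm(zaxis); x=np.array(xaxis)-np.dot(xaxis,z)*z; x/=np.linalg.norm(x); return np.c_[x,np.cross(z,x),z]
def down(az): # tool z down, tool y at azimuth az (deg)
    a=np.radians(az); y=np.array([np.cos(a),np.sin(a),0]); z=np.array([0,0,-1.]); return np.c_[np.cross(y,z),y,z]
def rows(wps,claw,start=None,mx=45,ma=8.,prt=True):
    """wps: list of (pos,R[,minrows]); prints rows from the present pose"""
    if start is None: p,r=np.array(state()["ee_pos"]),Rq()
    else: p,r=start[0],R.from_matrix(start[1])
    out=[]
    for w in wps:
        P,Q=np.array(w[0]),R.from_matrix(w[1]); p0,r0=p,r; dv=(r0.inv()*Q).as_rotvec()
        n=max(int(np.ceil(np.linalg.norm(P-p0)/mx)),int(np.ceil(np.degrees(np.linalg.norm(dv))/ma)),w[2] if len(w)>2 else 1)
        for i in range(1,n+1):
            Pi=p0+(P-p0)*i/n; Ri=r0*R.from_rotvec(dv*i/n)
            t=np.round(r.inv().apply(Pi-p)/250,3); a=np.round(np.degrees((r.inv()*Ri).as_rotvec())/120,3)
            p=p+r.apply(t*250); r=r*R.from_rotvec(np.radians(a*120))
            out.append(dict(zip(("tx","ty","tz","ax","ay","az","claw"),[float(v)+0. for v in [*t,*a,claw]])))
    if prt:
        for i in range(0,len(out),8): print("[",",".join("{"+",".join(f'"{k}":{v:g}' for k,v in o.items() if v or k=="claw")+"}" for o in out[i:i+8]),"]")
        print(len(out),"rows; end",p.round(1))
    return p,r.as_matrix()
E
python3 - <<'E'
from plan import *
o,M=Pn(); yaw=np.degrees(E["panel"][2])
def pad(th,r=60): return o+M@[172-r*np.cos(th)+3*np.sin(th),-30,10+r*np.sin(th)+3*np.cos(th)]
D=down(yaw); up=np.array([0,0,11.])
e=rows([(pad(.99)+up+[0,0,90],D),(pad(.99)+up+[0,0,15],D,3)],1)
E
```

```text
[ {"tx":-0.151,"ty":-0.089,"tz":-0.004,"az":0.038,"claw":1},{"tx":-0.158,"ty":-0.077,"tz":-0.004,"az":0.038,"claw":1},{"tx":-0.163,"ty":-0.064,"tz":-0.004,"az":0.037,"claw":1},{"tx":-0.168,"ty":-0.052,"tz":-0.004,"az":0.038,"claw":1},{"tx":-0.171,"ty":-0.038,"tz":-0.004,"az":0.038,"claw":1},{"tx":-0.174,"ty":-0.024,"tz":-0.004,"az":0.038,"claw":1},{"tx":-0.175,"ty":-0.01,"tz":-0.004,"az":0.038,"claw":1},{"tx":-0.176,"ty":0.004,"tz":-0.004,"az":0.037,"claw":1} ]
[ {"tx":-0.175,"ty":0.017,"tz":-0.004,"az":0.038,"claw":1},{"tx":-0.172,"ty":0.032,"tz":-0.003,"az":0.038,"claw":1},{"tx":-0.17,"ty":0.044,"tz":-0.004,"az":0.038,"claw":1},{"tx":-0.166,"ty":0.059,"tz":-0.004,"ay":0.001,"az":0.037,"claw":1},{"tz":0.1,"claw":1},{"tz":0.1,"claw":1},{"tz":0.1,"claw":1} ]
15 rows; end [550.4 173.3 178.7]
```

Call:
send_rows(
  commands=[
    {"tx":-0.151,"ty":-0.089,"tz":-0.004,"az":0.038,"claw":1},
    {"tx":-0.158,"ty":-0.077,"tz":-0.004,"az":0.038,"claw":1},
    {"tx":-0.163,"ty":-0.064,"tz":-0.004,"az":0.037,"claw":1},
    {"tx":-0.168,"ty":-0.052,"tz":-0.004,"az":0.038,"claw":1},
    {"tx":-0.171,"ty":-0.038,"tz":-0.004,"az":0.038,"claw":1},
    {"tx":-0.174,"ty":-0.024,"tz":-0.004,"az":0.038,"claw":1},
    {"tx":-0.175,"ty":-0.01,"tz":-0.004,"az":0.038,"claw":1},
    {"tx":-0.176,"ty":0.004,"tz":-0.004,"az":0.037,"claw":1},
  ],
)

```text
schema error: expected keys tx, ty, tz, ax, ay, az, claw
```

Call:
send_rows(
  commands=[
    {"tx":-0.175,"ty":0.017,"tz":-0.004,"az":0.038,"claw":1},
    {"tx":-0.172,"ty":0.032,"tz":-0.003,"az":0.038,"claw":1},
    {"tx":-0.17,"ty":0.044,"tz":-0.004,"az":0.038,"claw":1},
    {"tx":-0.166,"ty":0.059,"tz":-0.004,"az":0.037,"claw":1},
    {"claw":1},
    {"claw":1},
  ],
)

```text
schema error: expected keys tx, ty, tz, ax, ay, az, claw
```

```bash
python3 - <<'E'
from plan import *
s=state();print(s["ee_pos"],s["joint_positions"],s["gripper_width"],s["wrist_force"])
o,M=Pn(); yaw=np.degrees(E["panel"][2])
def pad(th,r=60): return o+M@[172-r*np.cos(th)+3*np.sin(th),-30,10+r*np.sin(th)+3*np.cos(th)]
D=down(yaw); up=np.array([0,0,11.])
e=rows([(pad(.99)+up+[0,0,8],D,4)]+[(pad(t)+up,D,3) for t in (.9,.7,.5,.3,.15,.0)],1)
E
```

```text
[221.11271356 584.23484216 241.59452241] [-1.23161101  0.33282921 -0.064696    1.46083251  0.02162254  1.34993644
 -0.08851013] 85.50848813724485 [ 0.53875947 -0.39976111  0.38554222]
[ {"tx":-0.151,"ty":-0.089,"tz":0.023,"az":0.038,"claw":1},{"tx":-0.158,"ty":-0.077,"tz":0.024,"az":0.038,"claw":1},{"tx":-0.163,"ty":-0.064,"tz":0.023,"az":0.037,"claw":1},{"tx":-0.168,"ty":-0.052,"tz":0.024,"az":0.038,"claw":1},{"tx":-0.171,"ty":-0.037,"tz":0.023,"az":0.038,"claw":1},{"tx":-0.174,"ty":-0.024,"tz":0.023,"az":0.038,"claw":1},{"tx":-0.176,"ty":-0.01,"tz":0.024,"az":0.038,"claw":1},{"tx":-0.175,"ty":0.003,"tz":0.023,"az":0.037,"claw":1} ]
[ {"tx":-0.175,"ty":0.018,"tz":0.023,"az":0.038,"claw":1},{"tx":-0.172,"ty":0.031,"tz":0.024,"az":0.038,"claw":1},{"tx":-0.17,"ty":0.045,"tz":0.023,"az":0.038,"claw":1},{"tx":-0.166,"ty":0.058,"tz":0.024,"ay":0.001,"az":0.037,"claw":1},{"ty":-0.003,"tz":0.017,"claw":1},{"ty":-0.004,"tz":0.017,"claw":1},{"ty":-0.003,"tz":0.017,"claw":1},{"ty":-0.005,"tz":0.015,"claw":1} ]
[ {"ty":-0.005,"tz":0.015,"claw":1},{"ty":-0.005,"tz":0.015,"claw":1},{"ty":-0.002,"tz":0.016,"claw":1},{"ty":-0.002,"tz":0.016,"claw":1},{"ty":-0.002,"tz":0.016,"claw":1},{"ty":0.001,"tz":0.016,"claw":1},{"ty":0.001,"tz":0.016,"claw":1},{"ty":0.001,"tz":0.016,"claw":1} ]
[ {"ty":0.003,"tz":0.012,"claw":1},{"ty":0.003,"tz":0.011,"claw":1},{"ty":0.003,"tz":0.012,"claw":1},{"ty":0.005,"tz":0.011,"claw":1},{"ty":0.004,"tz":0.011,"claw":1},{"ty":0.005,"tz":0.011,"claw":1} ]
30 rows; end [549.2 173.  106.7]
```

All keys are required in each row. I'll resend.

Call:
send_rows(
  commands=[
    {"tx":-0.151,"ty":-0.089,"tz":-0.004,"ax":0,"ay":0,"az":0.038,"claw":1},
    {"tx":-0.158,"ty":-0.077,"tz":-0.004,"ax":0,"ay":0,"az":0.038,"claw":1},
    {"tx":-0.163,"ty":-0.064,"tz":-0.004,"ax":0,"ay":0,"az":0.037,"claw":1},
    {"tx":-0.168,"ty":-0.052,"tz":-0.004,"ax":0,"ay":0,"az":0.038,"claw":1},
    {"tx":-0.171,"ty":-0.038,"tz":-0.004,"ax":0,"ay":0,"az":0.038,"claw":1},
    {"tx":-0.174,"ty":-0.024,"tz":-0.004,"ax":0,"ay":0,"az":0.038,"claw":1},
    {"tx":-0.175,"ty":-0.01,"tz":-0.004,"ax":0,"ay":0,"az":0.038,"claw":1},
    {"tx":-0.176,"ty":0.004,"tz":-0.004,"ax":0,"ay":0,"az":0.037,"claw":1},
  ],
)

```text
time_s: 0.9
ee_pos: [441.4, 308.9, 250.2]
ee_rot: [-0.0, 0.478, 0.878, -0.0]
wrist_force: [-0.5, 0.6, 0.6]
gripper_width: 0.2
grasp_force: 0.0
```

Call:
send_rows(
  commands=[
    {"tx":-0.175,"ty":0.017,"tz":-0.004,"ax":0,"ay":0,"az":0.038,"claw":1},
    {"tx":-0.172,"ty":0.032,"tz":-0.003,"ax":0,"ay":0,"az":0.038,"claw":1},
    {"tx":-0.17,"ty":0.044,"tz":-0.004,"ax":0,"ay":0,"az":0.038,"claw":1},
    {"tx":-0.166,"ty":0.059,"tz":-0.004,"ax":0,"ay":0,"az":0.037,"claw":1},
    {"tx":0,"ty":0,"tz":0,"ax":0,"ay":0,"az":0,"claw":1},
    {"tx":0,"ty":0,"tz":0,"ax":0,"ay":0,"az":0,"claw":1},
  ],
)

```text
time_s: 1.5
ee_pos: [550.8, 172.6, 253.6]
ee_rot: [-0.0, 0.61, 0.792, -0.0]
wrist_force: [-0.8, 1.5, -0.3]
gripper_width: -0.1
grasp_force: 0.0
```

```bash
cat >> plan.py <<'E'
def rowsj(*a,**k):
    pass
E
sed -i 's/ if v or k=="claw")/)/; s/^def rowsj.*//; s/^    pass$//' plan.py
python3 - <<'E'
from plan import *
s=state();print(s["ee_pos"],s["joint_positions"],s["gripper_width"],s["wrist_force"])
o,M=Pn(); yaw=np.degrees(E["panel"][2])
def pad(th,r=60): return o+M@[172-r*np.cos(th)+3*np.sin(th),-30,10+r*np.sin(th)+3*np.cos(th)]
D=down(yaw); up=np.array([0,0,11.])
e=rows([(pad(.99)+up+[0,0,8],D,3)]+[(pad(t)+up,D,2) for t in (.9,.7,.5,.3,.15,.0)],1)
E
```

```text
[550.81113363 172.5708564  253.57906276] [-0.6938398   0.22223358  0.36652761  1.59407123 -0.08106208  1.34122965
 -0.05877489] -0.103464218420486 [-0.7742329   1.514732   -0.28051508]
[ {"tx":0.001,"ty":0,"tz":0.109,"ax":0,"ay":0,"az":0,"claw":1},{"tx":0.001,"ty":0,"tz":0.109,"ax":0,"ay":0,"az":0,"claw":1},{"tx":0.002,"ty":-0.001,"tz":0.109,"ax":0,"ay":0,"az":0,"claw":1},{"tx":0,"ty":-0.005,"tz":0.026,"ax":0,"ay":0,"az":0,"claw":1},{"tx":0,"ty":-0.004,"tz":0.025,"ax":0,"ay":0,"az":0,"claw":1},{"tx":0,"ty":-0.008,"tz":0.023,"ax":0,"ay":0,"az":0,"claw":1},{"tx":0,"ty":-0.008,"tz":0.023,"ax":0,"ay":0,"az":0,"claw":1},{"tx":0,"ty":-0.003,"tz":0.024,"ax":0,"ay":0,"az":0,"claw":1} ]
[ {"tx":0,"ty":-0.003,"tz":0.023,"ax":0,"ay":0,"az":0,"claw":1},{"tx":0,"ty":0.002,"tz":0.024,"ax":0,"ay":0,"az":0,"claw":1},{"tx":0,"ty":0.002,"tz":0.024,"ax":0,"ay":0,"az":0,"claw":1},{"tx":0,"ty":0.004,"tz":0.018,"ax":0,"ay":0,"az":0,"claw":1},{"tx":0,"ty":0.005,"tz":0.017,"ax":0,"ay":0,"az":0,"claw":1},{"tx":0,"ty":0.007,"tz":0.017,"ax":0,"ay":0,"az":0,"claw":1},{"tx":0,"ty":0.007,"tz":0.016,"ax":0,"ay":0,"az":0,"claw":1} ]
15 rows; end [549.2 173.2 106.8]
```

Call:
send_rows(
  commands=[
    {"tx":0.001,"ty":0,"tz":0.109,"ax":0,"ay":0,"az":0,"claw":1},
    {"tx":0.001,"ty":0,"tz":0.109,"ax":0,"ay":0,"az":0,"claw":1},
    {"tx":0.002,"ty":-0.001,"tz":0.109,"ax":0,"ay":0,"az":0,"claw":1},
    {"tx":0,"ty":-0.005,"tz":0.026,"ax":0,"ay":0,"az":0,"claw":1},
    {"tx":0,"ty":-0.004,"tz":0.025,"ax":0,"ay":0,"az":0,"claw":1},
    {"tx":0,"ty":-0.008,"tz":0.023,"ax":0,"ay":0,"az":0,"claw":1},
    {"tx":0,"ty":-0.008,"tz":0.023,"ax":0,"ay":0,"az":0,"claw":1},
    {"tx":0,"ty":-0.003,"tz":0.024,"ax":0,"ay":0,"az":0,"claw":1},
  ],
)

```text
time_s: 2.3
ee_pos: [543.6, 173.1, 142.5]
ee_rot: [0.0, 0.609, 0.793, 0.001]
wrist_force: [0.6, 0.4, 1.6]
gripper_width: -0.3
grasp_force: 0.7
```

Call:
send_rows(
  commands=[
    {"tx":0,"ty":-0.003,"tz":0.023,"ax":0,"ay":0,"az":0,"claw":1},
    {"tx":0,"ty":0.002,"tz":0.024,"ax":0,"ay":0,"az":0,"claw":1},
    {"tx":0,"ty":0.002,"tz":0.024,"ax":0,"ay":0,"az":0,"claw":1},
    {"tx":0,"ty":0.004,"tz":0.018,"ax":0,"ay":0,"az":0,"claw":1},
    {"tx":0,"ty":0.005,"tz":0.017,"ax":0,"ay":0,"az":0,"claw":1},
  ],
)

```text
time_s: 2.8
ee_pos: [545.9, 173.2, 115.1]
ee_rot: [0.0, 0.609, 0.793, -0.0]
wrist_force: [0.1, -0.0, 1.8]
gripper_width: 0.4
grasp_force: 0.9
```

Contact force is about 1.8 N, so the push is working. Next I'll finish closing the cover until the force rises.

Call:
send_rows(
  commands=[
    {"tx":0,"ty":0.005,"tz":0.016,"ax":0,"ay":0,"az":0,"claw":1},
    {"tx":0,"ty":0.005,"tz":0.016,"ax":0,"ay":0,"az":0,"claw":1},
    {"tx":0,"ty":0,"tz":0.006,"ax":0,"ay":0,"az":0,"claw":1},
    {"tx":0,"ty":0,"tz":0,"ax":0,"ay":0,"az":0,"claw":1},
  ],
)

```text
time_s: 3.2
ee_pos: [548.3, 173.9, 109.6]
ee_rot: [-0.001, 0.61, 0.793, 0.001]
wrist_force: [-19.1, -5.8, 40.9]
gripper_width: -0.0
grasp_force: 22.7
```

The cover is firmly against its stop (45 N along the panel normal, tip at z≈98.6). I'll retract, open and go above the pin.

```bash
python3 - <<'E'
from plan import *
po,pM=pin(E["pin"]); a=np.degrees(E["pin"][2]); print(po,a)
D=down(a+90); p=np.array(state()["ee_pos"])
e=rows([(p+[-20,0,110],Rq().as_matrix(),3),(po+pM@[-5,0,150],D)],-1)
E
```

```text
[435.33408196 -80.88891179   0.        ] -31.029759780157253
[ {"tx":0.007,"ty":-0.026,"tz":-0.147,"ax":0,"ay":0,"az":0,"claw":-1},{"tx":0.007,"ty":-0.026,"tz":-0.146,"ax":0,"ay":0,"az":0,"claw":-1},{"tx":0.007,"ty":-0.025,"tz":-0.147,"ax":0,"ay":0,"az":0,"claw":-1},{"tx":-0.125,"ty":-0.091,"tz":0.04,"ax":0,"ay":0,"az":-0.052,"claw":-1},{"tx":-0.114,"ty":-0.104,"tz":0.039,"ax":0,"ay":0,"az":-0.053,"claw":-1},{"tx":-0.103,"ty":-0.115,"tz":0.04,"ax":0,"ay":0,"az":-0.052,"claw":-1},{"tx":-0.089,"ty":-0.127,"tz":0.039,"ax":0,"ay":0,"az":-0.053,"claw":-1},{"tx":-0.074,"ty":-0.135,"tz":0.04,"ax":0,"ay":0,"az":-0.052,"claw":-1} ]
[ {"tx":-0.06,"ty":-0.143,"tz":0.04,"ax":0,"ay":0,"az":-0.053,"claw":-1},{"tx":-0.043,"ty":-0.148,"tz":0.039,"ax":0.001,"ay":-0.001,"az":-0.052,"claw":-1} ]
10 rows; end [431.1 -78.3 150. ]
```

Call:
send_rows(
  commands=[
    {"tx":0.007,"ty":-0.026,"tz":-0.147,"ax":0,"ay":0,"az":0,"claw":1},
    {"tx":0.007,"ty":-0.026,"tz":-0.146,"ax":0,"ay":0,"az":0,"claw":1},
    {"tx":0.007,"ty":-0.025,"tz":-0.147,"ax":0,"ay":0,"az":0,"claw":1},
    {"tx":-0.125,"ty":-0.091,"tz":0.04,"ax":0,"ay":0,"az":-0.052,"claw":-1},
    {"tx":-0.114,"ty":-0.104,"tz":0.039,"ax":0,"ay":0,"az":-0.053,"claw":-1},
    {"tx":-0.103,"ty":-0.115,"tz":0.04,"ax":0,"ay":0,"az":-0.052,"claw":-1},
    {"tx":-0.089,"ty":-0.127,"tz":0.039,"ax":0,"ay":0,"az":-0.053,"claw":-1},
    {"tx":-0.074,"ty":-0.135,"tz":0.04,"ax":0,"ay":0,"az":-0.052,"claw":-1},
  ],
)

```text
time_s: 4.0
ee_pos: [457.8, -7.5, 165.9]
ee_rot: [-0.0, 0.37, 0.929, 0.0]
wrist_force: [0.6, -0.1, 0.3]
gripper_width: 72.4
grasp_force: 0.0
```

Call:
send_rows(
  commands=[
    {"tx":-0.06,"ty":-0.143,"tz":0.04,"ax":0,"ay":0,"az":-0.053,"claw":-1},
    {"tx":-0.043,"ty":-0.148,"tz":0.039,"ax":0,"ay":0,"az":-0.052,"claw":-1},
    {"tx":0,"ty":0,"tz":0,"ax":0,"ay":0,"az":0,"claw":-1},
  ],
)

```text
time_s: 4.3
ee_pos: [428.4, -82.6, 145.5]
ee_rot: [-0.001, 0.269, 0.963, -0.0]
wrist_force: [-0.8, 0.8, 0.7]
gripper_width: 85.3
grasp_force: 0.0
```

```bash
python3 - <<'E'
from plan import *
import pickle
d={n:snapshot(n) for n in("top","side")}; pickle.dump(d,open("d1.pkl","wb"))
A=cv2.resize(d["top"]["frame"][160:280,150:350,::-1],None,fx=4,fy=4,interpolation=cv2.INTER_CUBIC)[:,:800]
cv2.imwrite("pics/t1.png",A)
save(d["side"],"s1",(220,190,380,340),4)
st=state();print(st["ee_pos"],st["ee_rot"],st["joint_positions"])
E
```

```text
[430.74524218 -78.62867534 146.57333267] [-2.57436424e-04  2.69045272e-01  9.63127487e-01  1.39529730e-04] [-0.44280261 -0.02323627  0.52007732  2.07430007  0.01261508  1.08794117
  1.09728869]
```

View pics/s1.png

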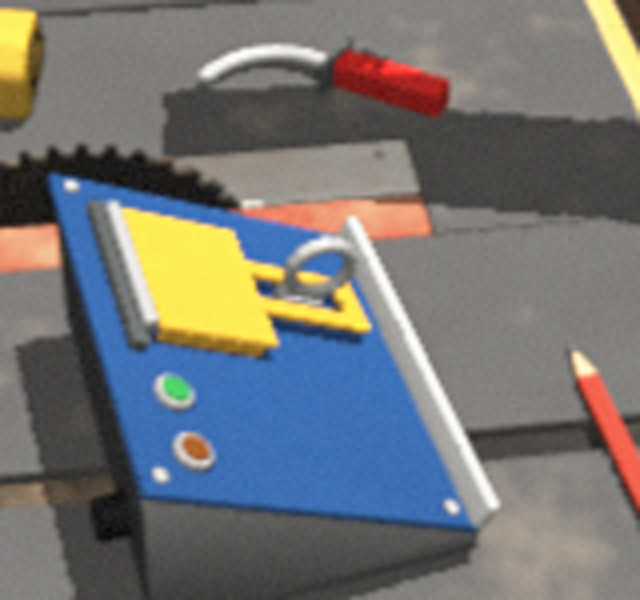

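View pics/t1.png

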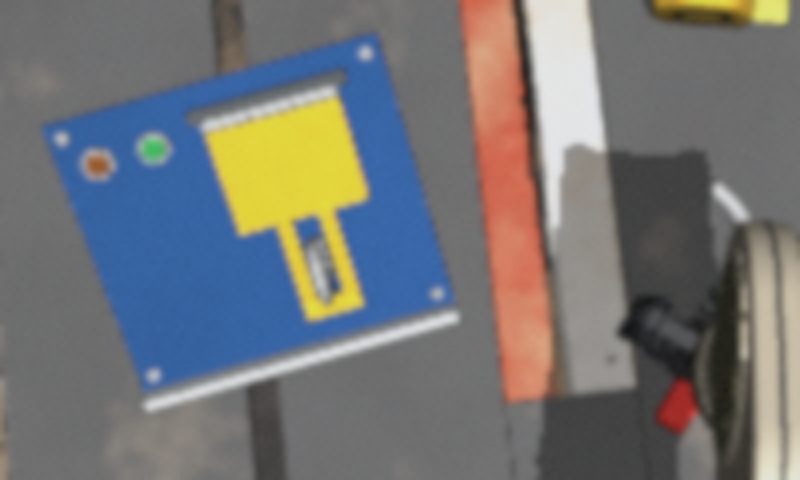

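The cover is shut with the ring standing through the slot. The ring centre is at about (320,267) in the side crop and (322,270) in the top crop. I'll triangulate it to confirm, then plan the grasp.

```bash
python3 - <<'E'
from plan import *
import pickle
d=pickle.load(open("d1.pkl","rb")); t,s=d["top"],d["side"]
print(tri(t,(322/4+150,270/4+160),s,(320/4+220,267/4+190)))
for dz in(-3,0):
    o,M=Pn(dz); print((o+M@[68,-30,32]).round(1))
po,pM=pin(E["pin"]); a=np.degrees(E["pin"][2])
# check tcp in side image against known pin: handle rear corners
print(((proj(s,po+np.array([[-40,11,22],[-40,-11,22],[116.8,50.2,11]])@pM.T)-[220,190])*4).round())
D=down(a+90)
e=rows([(po+pM@[-5,0,40],D),(po+pM@[-5,0,14],D,2)],-1)
E
```

```text
(array([502.79534664, 159.70412478,  92.8827818 ]), np.float64(2.486106015038044))
[503.2 160.8  88.7]
[503.2 160.8  91.7]
[[440. 103.]
 [453.  85.]
 [205.  74.]]
[ {"tx":0,"ty":0.001,"tz":0.142,"ax":0,"ay":0,"az":-0.001,"claw":-1},{"tx":0,"ty":0,"tz":0.142,"ax":0,"ay":0,"az":0,"claw":-1},{"tx":-0.001,"ty":0.001,"tz":0.142,"ax":0,"ay":0,"az":-0.001,"claw":-1},{"tx":0,"ty":0,"tz":0.052,"ax":0,"ay":0,"az":0,"claw":-1},{"tx":0,"ty":0,"tz":0.052,"ax":0,"ay":0,"az":0,"claw":-1} ]
5 rows; end [431.2 -78.3  14.1]
```

Call:
send_rows(
  commands=[
    {"tx":0,"ty":0,"tz":0.142,"ax":0,"ay":0,"az":0,"claw":-1},
    {"tx":0,"ty":0,"tz":0.142,"ax":0,"ay":0,"az":0,"claw":-1},
    {"tx":0,"ty":0,"tz":0.142,"ax":0,"ay":0,"az":0,"claw":-1},
    {"tx":0,"ty":0,"tz":0.052,"ax":0,"ay":0,"az":0,"claw":-1},
    {"tx":0,"ty":0,"tz":0.048,"ax":0,"ay":0,"az":0,"claw":-1},
    {"tx":0,"ty":0,"tz":0,"ax":0,"ay":0,"az":0,"claw":-0.2},
  ],
)

```text
time_s: 5.0
ee_pos: [430.8, -77.4, 14.3]
ee_rot: [-0.001, 0.267, 0.964, -0.0]
wrist_force: [-0.4, -0.5, 0.7]
gripper_width: 73.5
grasp_force: 0.0
```

Call:
send_rows(
  commands=[
    {"tx":0,"ty":0,"tz":0,"ax":0,"ay":0,"az":0,"claw":0.2},
    {"tx":0,"ty":0,"tz":0,"ax":0,"ay":0,"az":0,"claw":0.45},
    {"tx":0,"ty":0,"tz":0,"ax":0,"ay":0,"az":0,"claw":1},
    {"tx":0,"ty":0,"tz":0,"ax":0,"ay":0,"az":0,"claw":1},
    {"tx":0,"ty":0,"tz":0,"ax":0,"ay":0,"az":0,"claw":1},
  ],
  newtons=60,
)

```text
time_s: 5.5
ee_pos: [431.7, -78.1, 15.9]
ee_rot: [0.001, 0.268, 0.964, 0.0]
wrist_force: [-1.5, 1.1, 5.2]
gripper_width: 20.7
grasp_force: 62.6
```

The handle is gripped at 20.7 mm. I'll lift and swing to the pre-insertion pose, with the tip 35 mm left of the eye.

```bash
cat >> plan.py <<'E'
EYE=np.array([503.,160.4,91.7]); PM=Pn(0)[1]
TIP=np.array([116.8,50.2,11]); GR=np.array([-5,0,15.])   # TCP in pin frame
def arc(phi): return np.array([62+55*np.sin(phi),55-55*np.cos(phi),11]) if phi>=0 else np.array([62+55*phi,0,11])
def pinR(phi): return np.c_[-PM[:,1],PM[:,0],PM[:,2]]@R.from_rotvec([0,0,-phi]).as_matrix()
G=R.from_euler('x',180,degrees=True).as_matrix()@R.from_euler('z',180,degrees=True).as_matrix() # tool x=-pin x, y=+pin y, z=-pin z
def tcp(phi,off=(0,0,0),eye=None,gr=None,twist=None):
    """TCP pose with bar point phi at the eye + off (panel axes mm), tangent along -Yp"""
    e=EYE if eye is None else eye; g=GR if gr is None else gr
    Q=pinR(phi); T=Q@G
    if twist is not None: T=Q@twist@G
    return e+PM@np.array(off)+Q@((g if True else 0)-arc(phi)),T
E
python3 - <<'E'
from plan import *
print(G)
p=np.array(state()["ee_pos"]); q=Rq().as_matrix()
a=tcp(np.radians(85),(0,35,0)); print(a)
b=(a[0]+[0,0,110],a[1])
rows([(p+[0,0,120],q),(p+[0,0,210],q),b,(a[0],a[1],5)],1)
E
```

```text
[[-1.00000000e+00 -1.22464680e-16  0.00000000e+00]
 [-1.22464680e-16  1.00000000e+00 -1.22464680e-16]
 [ 1.49975978e-32 -1.22464680e-16 -1.00000000e+00]]
(array([574.45252969, 278.28454008, 153.63984108]), array([[ 0.81156377,  0.32831537,  0.48329419],
       [ 0.30539038, -0.94356239,  0.12816679],
       [ 0.49809735,  0.04357787, -0.8660254 ]]))
[ {"tx":0,"ty":0,"tz":-0.16,"ax":0,"ay":0,"az":0,"claw":1},{"tx":0,"ty":0,"tz":-0.16,"ax":0,"ay":0,"az":0,"claw":1},{"tx":0,"ty":0.001,"tz":-0.16,"ax":0,"ay":0,"az":0,"claw":1},{"tx":0,"ty":0,"tz":-0.12,"ax":0,"ay":0,"az":0,"claw":1},{"tx":-0.001,"ty":0,"tz":-0.12,"ax":0,"ay":0,"az":0,"claw":1},{"tx":0,"ty":0,"tz":-0.12,"ax":0,"ay":0,"az":0,"claw":1},{"tx":0.014,"ty":0.089,"tz":-0.009,"ax":-0.017,"ay":0.006,"az":0.062,"claw":1},{"tx":0.027,"ty":0.087,"tz":-0.005,"ax":-0.017,"ay":0.007,"az":0.061,"claw":1} ]
[ {"tx":0.036,"ty":0.083,"tz":-0.002,"ax":-0.017,"ay":0.006,"az":0.062,"claw":1},{"tx":0.048,"ty":0.077,"tz":0.001,"ax":-0.017,"ay":0.007,"az":0.061,"claw":1},{"tx":0.057,"ty":0.071,"tz":0.005,"ax":-0.017,"ay":0.006,"az":0.062,"claw":1
[... 619 characters left out ...]
,"claw":1},{"tx":0.084,"ty":-0.028,"tz":0.022,"ax":-0.017,"ay":0.006,"az":0.062,"claw":1},{"tx":0.079,"ty":-0.039,"tz":0.022,"ax":-0.017,"ay":0.006,"az":0.061,"claw":1},{"tx":0.073,"ty":-0.049,"tz":0.022,"ax":-0.017,"ay":0.007,"az":0.062,"claw":1},{"tx":0.065,"ty":-0.059,"tz":0.021,"ax":-0.017,"ay":0.006,"az":0.061,"claw":1},{"tx":-0.044,"ty":-0.004,"tz":0.076,"ax":0,"ay":0,"az":0,"claw":1} ]
[ {"tx":-0.043,"ty":-0.004,"tz":0.076,"ax":0,"ay":0,"az":0,"claw":1},{"tx":-0.044,"ty":-0.004,"tz":0.077,"ax":0,"ay":0,"az":0,"claw":1},{"tx":-0.044,"ty":-0.003,"tz":0.076,"ax":0,"ay":0,"az":0,"claw":1},{"tx":-0.044,"ty":-0.004,"tz":0.076,"ax":0,"ay":0,"az":0,"claw":1} ]
28 rows; end [574.4 278.2 153.6]
```

Call:
send_rows(
  commands=[
    {"tx":0,"ty":0,"tz":-0.16,"ax":0,"ay":0,"az":0,"claw":1},
    {"tx":0,"ty":0,"tz":-0.16,"ax":0,"ay":0,"az":0,"claw":1},
    {"tx":0,"ty":0.001,"tz":-0.16,"ax":0,"ay":0,"az":0,"claw":1},
    {"tx":0,"ty":0,"tz":-0.12,"ax":0,"ay":0,"az":0,"claw":1},
    {"tx":0,"ty":0,"tz":-0.12,"ax":0,"ay":0,"az":0,"claw":1},
    {"tx":0,"ty":0,"tz":-0.12,"ax":0,"ay":0,"az":0,"claw":1},
    {"tx":0.014,"ty":0.089,"tz":-0.009,"ax":-0.017,"ay":0.006,"az":0.062,"claw":1},
    {"tx":0.027,"ty":0.087,"tz":-0.005,"ax":-0.017,"ay":0.007,"az":0.061,"claw":1},
  ],
)

```text
time_s: 6.3
ee_pos: [448.4, -35.5, 230.6]
ee_rot: [-0.003, 0.392, 0.919, 0.039]
wrist_force: [0.4, 0.6, -1.3]
gripper_width: 20.7
grasp_force: 61.8
```

Call:
send_rows(
  commands=[
    {"tx":0.036,"ty":0.083,"tz":-0.002,"ax":-0.017,"ay":0.006,"az":0.062,"claw":1},
    {"tx":0.048,"ty":0.077,"tz":0.001,"ax":-0.017,"ay":0.007,"az":0.061,"claw":1},
    {"tx":0.057,"ty":0.071,"tz":0.005,"ax":-0.017,"ay":0.006,"az":0.062,"claw":1},
    {"tx":0.065,"ty":0.062,"tz":0.008,"ax":-0.017,"ay":0.006,"az":0.061,"claw":1},
    {"tx":0.073,"ty":0.054,"tz":0.011,"ax":-0.017,"ay":0.007,"az":0.062,"claw":1},
    {"tx":0.078,"ty":0.043,"tz":0.014,"ax":-0.018,"ay":0.006,"az":0.061,"claw":1},
    {"tx":0.084,"ty":0.032,"tz":0.016,"ax":-0.017,"ay":0.006,"az":0.062,"claw":1},
    {"tx":0.086,"ty":0.02,"tz":0.018,"ax":-0.017,"ay":0.007,"az":0.061,"claw":1},
  ],
)

```text
time_s: 7.1
ee_pos: [515.1, 132.2, 247.3]
ee_rot: [-0.015, 0.786, 0.592, 0.177]
wrist_force: [0.2, 0.1, -0.8]
gripper_width: 20.9
grasp_force: 61.8
```

Call:
send_rows(
  commands=[
    {"tx":0.088,"ty":0.009,"tz":0.02,"ax":-0.017,"ay":0.006,"az":0.062,"claw":1},
    {"tx":0.088,"ty":-0.004,"tz":0.022,"ax":-0.017,"ay":0.006,"az":0.062,"claw":1},
    {"tx":0.087,"ty":-0.015,"tz":0.022,"ax":-0.017,"ay":0.007,"az":0.061,"claw":1},
    {"tx":0.084,"ty":-0.028,"tz":0.022,"ax":-0.017,"ay":0.006,"az":0.062,"claw":1},
    {"tx":0.079,"ty":-0.039,"tz":0.022,"ax":-0.017,"ay":0.006,"az":0.061,"claw":1},
    {"tx":0.073,"ty":-0.049,"tz":0.022,"ax":-0.017,"ay":0.007,"az":0.062,"claw":1},
    {"tx":0.065,"ty":-0.059,"tz":0.021,"ax":-0.017,"ay":0.006,"az":0.061,"claw":1},
    {"tx":0,"ty":0,"tz":0,"ax":0,"ay":0,"az":0,"claw":1},
  ],
)

```text
time_s: 7.9
ee_pos: [570.4, 277.1, 261.3]
ee_rot: [-0.023, 0.95, 0.182, 0.255]
wrist_force: [0.3, -1.0, -0.6]
gripper_width: 20.4
grasp_force: 61.8
```

```bash
python3 - <<'E'
from plan import *
st=state();print(st["time_s"],st["gripper_width"],st["ee_pos"],st["joint_positions"].round(2))
a=tcp(np.radians(85),(0,35,0))
print(np.degrees((Rq().inv()*R.from_matrix(a[1])).as_rotvec()))
rows([(a[0],a[1],4)],1)
E
```

```text
7.9 20.38766406069855 [570.42845703 277.05358338 261.29420494] [-0.64  0.01  0.03  1.88  0.23  0.77 -1.93]
[-0.54519244  0.33636872  1.65665408]
[ {"tx":-0.049,"ty":-0.005,"tz":0.096,"ax":-0.001,"ay":0.001,"az":0.003,"claw":1},{"tx":-0.05,"ty":-0.005,"tz":0.095,"ax":-0.001,"ay":0,"az":0.004,"claw":1},{"tx":-0.049,"ty":-0.005,"tz":0.096,"ax":-0.001,"ay":0.001,"az":0.003,"claw":1},{"tx":-0.05,"ty":-0.004,"tz":0.095,"ax":-0.002,"ay":0.001,"az":0.004,"claw":1} ]
4 rows; end [574.5 278.2 153.7]
```

Call:
send_rows(
  commands=[
    {"tx":-0.044,"ty":-0.004,"tz":0.076,"ax":0,"ay":0,"az":0,"claw":1},
    {"tx":-0.044,"ty":-0.004,"tz":0.076,"ax":0,"ay":0,"az":0,"claw":1},
    {"tx":-0.044,"ty":-0.004,"tz":0.077,"ax":0,"ay":0,"az":0,"claw":1},
    {"tx":-0.044,"ty":-0.003,"tz":0.076,"ax":0,"ay":0,"az":0,"claw":1},
    {"tx":-0.044,"ty":-0.004,"tz":0.076,"ax":0,"ay":0,"az":0,"claw":1},
    {"tx":0,"ty":0,"tz":0,"ax":0,"ay":0,"az":0,"claw":1},
    {"tx":0,"ty":0,"tz":0,"ax":0,"ay":0,"az":0,"claw":1},
  ],
)

```text
time_s: 8.6
ee_pos: [570.9, 271.6, 152.0]
ee_rot: [-0.021, 0.949, 0.183, 0.254]
wrist_force: [-0.6, 0.8, 0.3]
gripper_width: 20.9
grasp_force: 61.8
```

```bash
python3 - <<'E'
from plan import *
import pickle
d={n:snapshot(n) for n in("top","side")}; pickle.dump(d,open("d2.pkl","wb"))
st=state();print(st["time_s"],st["gripper_width"],st["ee_pos"],st["joint_positions"].round(2))
a=tcp(np.radians(85),(0,35,0)); print(a[0],np.degrees((Rq().inv()*R.from_matrix(a[1])).as_rotvec()))
P=np.array([EYE+PM@[0,35,0],EYE])
# both crops in one picture
A=cv2.resize(d["top"]["frame"][170:270,180:260,::-1],None,fx=5,fy=5,interpolation=cv2.INTER_CUBIC)
B=cv2.resize(d["side"]["frame"][220:320,250:330,::-1],None,fx=5,fy=5,interpolation=cv2.INTER_CUBIC)
cv2.imwrite("pics/c2.png",np.hstack([A,B]))
print((proj(d["top"],P)-[180,170])*5, (proj(d["side"],P)-[250,220])*5+[400,0])
E
```

```text
8.7 21.01590003154123 [571.50106927 272.28009624 153.34115242] [-0.64  0.12  0.04  2.01  0.31  0.53 -2.02]
[574.45252969 278.28454008 153.63984108] [-0.46404099  0.23430369  1.79139542]
[[182.42894336 309.14659792]
 [250.94050569 289.81465744]] [[673.62779827 247.00943308]
 [646.6016814  186.3973591 ]]
```

View pics/c2.png

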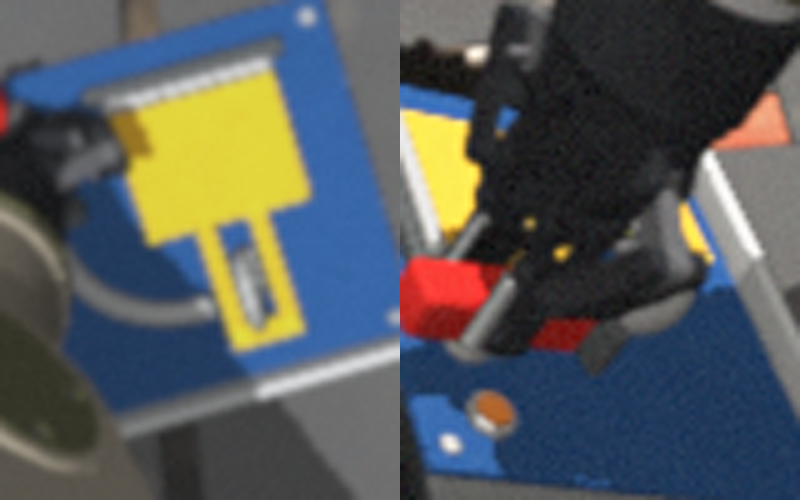

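The top crop shows the pin tip centre at about (207,306), left of the ring at (250,290). In the side crop the eye is hidden by the gripper. I'll compare the tip with its prediction from the measured pose.

```bash
python3 - <<'E'
from plan import *
import pickle
d=pickle.load(open("d2.pkl","rb"))
Q=Rq().as_matrix()@G.T; p=np.array(state()["ee_pos"])
tip=p+Q@(TIP-GR); print("tip rel eye (panel)",PM.T@(tip-EYE))
print((proj(d["top"],tip)-[180,170])*5)
# measured tip: pixel ray at panel height z=32+tip
T=Q@(TIP-GR)
o,dd=ray(d["top"],180+207/5,170+306/5)
zz=tip[2]; m=o+dd*(zz-o[2])/dd[2]; print("meas tip rel eye",PM.T@(m-EYE), "in pin frame shift",Q.T@(m-tip))
for P in ([43.5,21,22],[43.5,-21,22],[43.5,21,0],[43.5,-21,0],[40,11,22],[-40,11,22]): print(P,((proj(d["side"],p+Q@(np.array(P)-GR))-[250,220])*5+[400,0]).round())
E
```

```text
tip rel eye (panel) [-2.02981395 26.36191531  2.01035505]
[[200.58638708 309.61206726]]
meas tip rel eye [-1.28297351 22.86261677  1.57916652] in pin frame shift [-0.32943851  3.5664577  -0.400792  ]
[43.5, 21, 22] [[574. 253.]]
[43.5, -21, 22] [[619. 339.]]
[43.5, 21, 0] [[546. 292.]]
[43.5, -21, 0] [[589. 378.]]
[40, 11, 22] [[577. 272.]]
[-40, 11, 22] [[396. 260.]]
```

The crosspiece prediction matches the picture. The bar is about 1.7° yawed in the grip, so I'll include that and feed the pin.

```bash
cat >> plan.py <<'E'
TW=R.from_euler('z',-1.5,degrees=True).as_matrix()
def rel():
    """pin points relative to the eye in panel axes, from the measured TCP"""
    Q=Rq().as_matrix()@G.T@TW.T; p=np.array(state()["ee_pos"])
    for n,P in(("tip",TIP),("mid",arc(np.pi/4)),("root",np.array([57,0,11])),("pin",np.zeros(3))): print(n,(PM.T@(p+Q@(P-GR)-EYE)).round(1))
E
cat > feed.py <<'E'
from plan import *
import sys
st=state();print(st["time_s"],st["gripper_width"],st["wrist_force"].round(1),st["joint_positions"].round(2)); rel()
ph=[float(v) for v in sys.argv[1].split(",")]; off=eval(sys.argv[2]) if len(sys.argv)>2 else (0,0,0)
n=int(sys.argv[3]) if len(sys.argv)>3 else 2
w=[]
for i,f in enumerate(ph): w.append((*tcp(np.radians(f),off,twist=TW),n))
rows(w,1,ma=5)
E
python3 feed.py 85,79,73,67 "(0,0,0)" 2
```

```text
8.7 21.01590003154123 [ 0.2  0.6 -1.2] [-0.64  0.12  0.04  2.01  0.31  0.53 -2.02]
tip [-0.3 23.4  2. ]
mid [10.5 59.4  2.2]
root [51.6 81.7  2.2]
pin [108.  90.  -9.]
[ {"tx":0.001,"ty":0.06,"tz":0.003,"ax":-0.002,"ay":0.001,"az":0.014,"claw":1},{"tx":0.002,"ty":0.061,"tz":0.004,"ax":-0.002,"ay":0.001,"az":0.013,"claw":1},{"tx":-0.012,"ty":-0.013,"tz":0,"ax":0,"ay":0,"az":-0.025,"claw":1},{"tx":-0.012,"ty":-0.014,"tz":0,"ax":0,"ay":0,"az":-0.025,"claw":1},{"tx":-0.013,"ty":-0.013,"tz":0,"ax":0,"ay":0,"az":-0.025,"claw":1},{"tx":-0.012,"ty":-0.014,"tz":0,"ax":0,"ay":0,"az":-0.025,"claw":1},{"tx":-0.012,"ty":-0.013,"tz":0,"ax":0,"ay":0,"az":-0.025,"claw":1},{"tx":-0.012,"ty":-0.014,"tz":0,"ax":0,"ay":0,"az":-0.025,"claw":1} ]
8 rows; end [561.  255.3 142.7]
```

Call:
send_rows(
  commands=[
    {"tx":0.001,"ty":0.03,"tz":0.002,"ax":-0.001,"ay":0,"az":0.007,"claw":1},
    {"tx":0.001,"ty":0.03,"tz":0.002,"ax":-0.001,"ay":0,"az":0.007,"claw":1},
    {"tx":0.001,"ty":0.03,"tz":0.002,"ax":-0.001,"ay":0,"az":0.007,"claw":1},
    {"tx":0.001,"ty":0.03,"tz":0.002,"ax":-0.001,"ay":0,"az":0.006,"claw":1},
    {"tx":0,"ty":0,"tz":0,"ax":0,"ay":0,"az":0,"claw":1},
  ],
)

```text
time_s: 9.2
ee_pos: [583.5, 242.8, 152.0]
ee_rot: [-0.024, 0.954, 0.153, 0.255]
wrist_force: [0.3, -1.4, 0.9]
gripper_width: 20.8
grasp_force: 62.0
```

```bash
python3 feed.py 79,73,67,61 "(0,0,0)" 2
```

```text
9.2 20.832704854377816 [ 0.3 -1.4  0.9] [-0.6   0.12  0.06  2.02  0.27  0.52 -1.99]
tip [-1.2 -1.5 -0.4]
mid [11.7 33.9 -0.6]
root [54.1 53.7 -0.9]
pin [110.8  58.5 -12.2]
[ {"tx":-0.01,"ty":-0.016,"tz":-0.002,"ax":0,"ay":0.001,"az":-0.025,"claw":1},{"tx":-0.01,"ty":-0.017,"tz":-0.003,"ax":0.001,"ay":0.002,"az":-0.026,"claw":1},{"tx":-0.012,"ty":-0.013,"tz":0,"ax":0,"ay":0,"az":-0.025,"claw":1},{"tx":-0.012,"ty":-0.014,"tz":0,"ax":0,"ay":0,"az":-0.025,"claw":1},{"tx":-0.013,"ty":-0.013,"tz":0,"ax":0,"ay":0,"az":-0.025,"claw":1},{"tx":-0.011,"ty":-0.013,"tz":0,"ax":0,"ay":0,"az":-0.025,"claw":1},{"tx":-0.013,"ty":-0.013,"tz":0,"ax":0,"ay":0,"az":-0.025,"claw":1},{"tx":-0.012,"ty":-0.014,"tz":0,"ax":0,"ay":0,"az":-0.025,"claw":1} ]
8 rows; end [553.2 257.  138.7]
```

The tip is in the hole with no contact force. Feeding round the bend.

Call:
send_rows(
  commands=[
    {"tx":-0.01,"ty":-0.016,"tz":-0.002,"ax":0,"ay":0.001,"az":-0.025,"claw":1},
    {"tx":-0.01,"ty":-0.017,"tz":-0.003,"ax":0.001,"ay":0.002,"az":-0.026,"claw":1},
    {"tx":-0.012,"ty":-0.013,"tz":0,"ax":0,"ay":0,"az":-0.025,"claw":1},
    {"tx":-0.012,"ty":-0.014,"tz":0,"ax":0,"ay":0,"az":-0.025,"claw":1},
    {"tx":0,"ty":0,"tz":0,"ax":0,"ay":0,"az":0,"claw":1},
  ],
)

```text
time_s: 9.7
ee_pos: [567.4, 254.6, 146.1]
ee_rot: [0.001, 0.932, 0.255, 0.259]
wrist_force: [1.6, -0.7, 0.2]
gripper_width: 20.6
grasp_force: 61.9
```

```bash
python3 feed.py 67,61,55,49,43 "(0,0,0)" 2
```

```text
9.7 20.62597656944127 [ 1.6 -0.7  0.2] [-0.61  0.11  0.03  2.05  0.32  0.51 -1.85]
tip [ 0.6 -9.5 -0.2]
mid [ 5.7 27.8 -0.1]
root [42.8 56.2 -0. ]
pin [ 97.2  73.1 -11. ]
[ {"tx":-0.012,"ty":-0.008,"tz":0,"ax":-0.001,"ay":0,"az":-0.024,"claw":1},{"tx":-0.011,"ty":-0.009,"tz":0,"ax":0,"ay":0,"az":-0.024,"claw":1},{"tx":-0.013,"ty":-0.013,"tz":0,"ax":0,"ay":0,"az":-0.025,"claw":1},{"tx":-0.012,"ty":-0.013,"tz":0,"ax":0,"ay":0,"az":-0.025,"claw":1},{"tx":-0.012,"ty":-0.013,"tz":0,"ax":0,"ay":0,"az":-0.025,"claw":1},{"tx":-0.012,"ty":-0.014,"tz":0,"ax":0,"ay":0,"az":-0.025,"claw":1},{"tx":-0.013,"ty":-0.013,"tz":0,"ax":0,"ay":0,"az":-0.025,"claw":1},{"tx":-0.012,"ty":-0.014,"tz":0,"ax":0,"ay":0,"az":-0.025,"claw":1} ]
[ {"tx":-0.012,"ty":-0.013,"tz":0,"ax":0,"ay":0,"az":-0.025,"claw":1},{"tx":-0.012,"ty":-0.014,"tz":0,"ax":0,"ay":0,"az":-0.025,"claw":1} ]
10 rows; end [529.5 257.  125.4]
```

Call:
send_rows(
  commands=[
    {"tx":-0.012,"ty":-0.009,"tz":0,"ax":0,"ay":0,"az":-0.024,"claw":1},
    {"tx":-0.011,"ty":-0.009,"tz":0,"ax":0,"ay":0,"az":-0.024,"claw":1},
    {"tx":-0.013,"ty":-0.013,"tz":0,"ax":0,"ay":0,"az":-0.025,"claw":1},
    {"tx":-0.012,"ty":-0.013,"tz":0,"ax":0,"ay":0,"az":-0.025,"claw":1},
    {"tx":-0.012,"ty":-0.013,"tz":0,"ax":0,"ay":0,"az":-0.025,"claw":1},
    {"tx":-0.012,"ty":-0.014,"tz":0,"ax":0,"ay":0,"az":-0.025,"claw":1},
    {"tx":0,"ty":0,"tz":0,"ax":0,"ay":0,"az":0,"claw":1},
  ],
)

```text
time_s: 10.4
ee_pos: [545.4, 257.8, 134.3]
ee_rot: [0.041, 0.881, 0.395, 0.255]
wrist_force: [-0.3, 0.2, -1.2]
gripper_width: 20.3
grasp_force: 61.8
```

```bash
python3 feed.py 49,43,37,31 "(0,0,0)" 2
```

```text
10.4 20.255535037508423 [-0.3  0.2 -1.2] [-0.61  0.09  0.    2.1   0.37  0.49 -1.63]
tip [  7.3 -27.6  -0.2]
mid [ 0.8  9.5 -0.2]
root [27.6 47.8 -0.1]
pin [ 74.3  80.5 -11.1]
[ {"tx":-0.013,"ty":-0.013,"tz":0,"ax":0,"ay":0,"az":-0.025,"claw":1},{"tx":-0.011,"ty":-0.015,"tz":0,"ax":-0.001,"ay":0,"az":-0.026,"claw":1},{"tx":-0.013,"ty":-0.013,"tz":0,"ax":0,"ay":0,"az":-0.025,"claw":1},{"tx":-0.012,"ty":-0.013,"tz":0,"ax":0,"ay":0,"az":-0.025,"claw":1},{"tx":-0.013,"ty":-0.013,"tz":0,"ax":0,"ay":0,"az":-0.025,"claw":1},{"tx":-0.011,"ty":-0.014,"tz":0,"ax":0,"ay":0,"az":-0.025,"claw":1},{"tx":-0.013,"ty":-0.013,"tz":0,"ax":0,"ay":0,"az":-0.025,"claw":1},{"tx":-0.012,"ty":-0.014,"tz":0,"ax":0,"ay":0,"az":-0.025,"claw":1} ]
8 rows; end [514.6 252.1 116.2]
```

Call:
send_rows(
  commands=[
    {"tx":-0.013,"ty":-0.013,"tz":0,"ax":0,"ay":0,"az":-0.025,"claw":1},
    {"tx":-0.011,"ty":-0.015,"tz":0,"ax":0,"ay":0,"az":-0.026,"claw":1},
    {"tx":-0.013,"ty":-0.013,"tz":0,"ax":0,"ay":0,"az":-0.025,"claw":1},
    {"tx":-0.012,"ty":-0.013,"tz":0,"ax":0,"ay":0,"az":-0.025,"claw":1},
    {"tx":-0.013,"ty":-0.013,"tz":0,"ax":0,"ay":0,"az":-0.025,"claw":1},
    {"tx":-0.011,"ty":-0.014,"tz":0,"ax":0,"ay":0,"az":-0.025,"claw":1},
    {"tx":0,"ty":0,"tz":0,"ax":0,"ay":0,"az":0,"claw":1},
  ],
)

```text
time_s: 11.1
ee_pos: [522.2, 254.9, 121.0]
ee_rot: [0.081, 0.809, 0.529, 0.246]
wrist_force: [0.2, 0.8, -1.1]
gripper_width: 20.7
grasp_force: 61.8
```

```bash
python3 feed.py 31,25,19,13 "(0,0,0)" 2
```

```text
11.1 20.745638082121722 [ 0.2  0.8 -1.1] [-0.61  0.06 -0.03  2.16  0.43  0.46 -1.39]
tip [ 18.4 -41.1  -0.2]
mid [ 0.8 -7.8 -0.1]
root [14.4 36.9 -0.1]
pin [ 48.7  82.4 -11. ]
[ {"tx":-0.013,"ty":-0.014,"tz":0,"ax":0,"ay":0,"az":-0.025,"claw":1},{"tx":-0.012,"ty":-0.014,"tz":0,"ax":-0.001,"ay":0,"az":-0.025,"claw":1},{"tx":-0.012,"ty":-0.013,"tz":0,"ax":0,"ay":0,"az":-0.025,"claw":1},{"tx":-0.012,"ty":-0.014,"tz":0,"ax":0,"ay":0,"az":-0.025,"claw":1},{"tx":-0.013,"ty":-0.013,"tz":0,"ax":0,"ay":0,"az":-0.025,"claw":1},{"tx":-0.012,"ty":-0.014,"tz":0,"ax":0.001,"ay":0,"az":-0.025,"claw":1},{"tx":-0.012,"ty":-0.013,"tz":0,"ax":0,"ay":0,"az":-0.025,"claw":1},{"tx":-0.012,"ty":-0.014,"tz":0,"ax":0,"ay":0,"az":-0.025,"claw":1} ]
8 rows; end [494.9 238.6 103.3]
```

Call:
send_rows(
  commands=[
    {"tx":-0.013,"ty":-0.014,"tz":0,"ax":0,"ay":0,"az":-0.025,"claw":1},
    {"tx":-0.012,"ty":-0.014,"tz":0,"ax":0,"ay":0,"az":-0.025,"claw":1},
    {"tx":-0.012,"ty":-0.013,"tz":0,"ax":0,"ay":0,"az":-0.025,"claw":1},
    {"tx":-0.012,"ty":-0.014,"tz":0,"ax":0,"ay":0,"az":-0.025,"claw":1},
    {"tx":-0.013,"ty":-0.013,"tz":0,"ax":0,"ay":0,"az":-0.025,"claw":1},
    {"tx":-0.012,"ty":-0.014,"tz":0,"ax":0,"ay":0,"az":-0.025,"claw":1},
    {"tx":0,"ty":0,"tz":0,"ax":0,"ay":0,"az":0,"claw":1},
  ],
)

```text
time_s: 11.8
ee_pos: [501.2, 243.7, 107.6]
ee_rot: [0.118, 0.716, 0.648, 0.23]
wrist_force: [-0.2, 0.4, -1.7]
gripper_width: 20.8
grasp_force: 61.8
```

```bash
python3 feed.py 13,7,0,-5.5 "(0,0,0)" 2
```

```text
11.8 20.848911980591783 [-0.2  0.4 -1.7] [-0.61  0.03 -0.04  2.23  0.47  0.43 -1.13]
tip [ 32.5 -50.5  -0.2]
mid [  5.5 -24.4  -0.2]
root [ 4.6 22.4 -0.1]
pin [ 23.3  76.3 -11. ]
[ {"tx":-0.012,"ty":-0.013,"tz":0,"ax":0,"ay":0,"az":-0.025,"claw":1},{"tx":-0.012,"ty":-0.014,"tz":0,"ax":0,"ay":-0.001,"az":-0.026,"claw":1},{"tx":-0.012,"ty":-0.013,"tz":0,"ax":0,"ay":0,"az":-0.025,"claw":1},{"tx":-0.012,"ty":-0.014,"tz":0,"ax":0,"ay":0,"az":-0.025,"claw":1},{"tx":-0.015,"ty":-0.015,"tz":0,"ax":0,"ay":0,"az":-0.029,"claw":1},{"tx":-0.014,"ty":-0.016,"tz":0,"ax":0,"ay":0,"az":-0.029,"claw":1},{"tx":-0.011,"ty":-0.012,"tz":0,"ax":0,"ay":0,"az":-0.023,"claw":1},{"tx":-0.011,"ty":-0.012,"tz":0,"ax":0,"ay":0,"az":-0.023,"claw":1} ]
8 rows; end [480.4 217.9  92.2]
```

Call:
send_rows(
  commands=[
    {"tx":-0.012,"ty":-0.013,"tz":0,"ax":0,"ay":0,"az":-0.025,"claw":1},
    {"tx":-0.012,"ty":-0.014,"tz":0,"ax":0,"ay":0,"az":-0.026,"claw":1},
    {"tx":-0.012,"ty":-0.013,"tz":0,"ax":0,"ay":0,"az":-0.025,"claw":1},
    {"tx":-0.012,"ty":-0.014,"tz":0,"ax":0,"ay":0,"az":-0.025,"claw":1},
    {"tx":-0.015,"ty":-0.015,"tz":0,"ax":0,"ay":0,"az":-0.029,"claw":1},
    {"tx":-0.014,"ty":-0.016,"tz":0,"ax":0,"ay":0,"az":-0.029,"claw":1},
    {"tx":0,"ty":0,"tz":0,"ax":0,"ay":0,"az":0,"claw":1},
  ],
)

```text
time_s: 12.5
ee_pos: [484.1, 224.4, 95.2]
ee_rot: [0.154, 0.599, 0.758, 0.207]
wrist_force: [0.4, 0.3, -0.5]
gripper_width: 20.5
grasp_force: 61.8
```

```bash
python3 feed.py 0 "(0,-8,0)" 4
```

```text
12.5 20.488182235778428 [ 0.4  0.3 -0.5] [-0.59  0.   -0.04  2.29  0.49  0.4  -0.81]
tip [ 50.3 -55.1  -0.2]
mid [ 16.2 -39.2  -0.2]
root [ 0.1  4.7 -0.1]
pin [  0.2  61.7 -11. ]
[ {"tx":-0.008,"ty":0,"tz":0,"ax":0,"ay":0,"az":0,"claw":1},{"tx":-0.007,"ty":0,"tz":0,"ax":0,"ay":0,"az":0,"claw":1},{"tx":-0.008,"ty":0,"tz":0,"ax":0,"ay":0,"az":0,"claw":1},{"tx":-0.008,"ty":0,"tz":0,"ax":0,"ay":-0.001,"az":0,"claw":1} ]
4 rows; end [485.9 216.9  95.1]
```

The handle's crosspiece is near the eye. Final 8 mm in, then lower and tilt slightly so the bar rests in the ring before release.

Call:
send_rows(
  commands=[
    {"tx":-0.008,"ty":0,"tz":0,"ax":0,"ay":0,"az":0,"claw":1},
    {"tx":-0.007,"ty":0,"tz":0,"ax":0,"ay":0,"az":0,"claw":1},
    {"tx":-0.008,"ty":0,"tz":0,"ax":0,"ay":0,"az":0,"claw":1},
    {"tx":-0.008,"ty":0,"tz":0,"ax":0,"ay":0,"az":0,"claw":1},
    {"tx":0,"ty":0,"tz":0,"ax":0,"ay":0,"az":0,"claw":1},
  ],
)

```text
time_s: 13.0
ee_pos: [486.0, 216.9, 95.1]
ee_rot: [0.155, 0.598, 0.758, 0.207]
wrist_force: [-0.2, -0.5, -1.1]
gripper_width: 20.6
grasp_force: 61.8
```

```bash
python3 - <<'E'
from plan import *
rel(); print(state()["wrist_force"])
p=np.array(state()["ee_pos"]); q=Rq().as_matrix()
t=R.from_rotvec(PM[:,0]*np.radians(-4)).as_matrix()
rows([(EYE+t@(p-EYE)+PM@[-3,0,-5],t@q,5)],1)
E
```

```text
tip [ 50.4 -62.7  -0.2]
mid [ 16.3 -46.9  -0.2]
root [ 0.1 -3.  -0.1]
pin [  0.  54. -11.]
[-0.24023571 -0.52261817 -1.12162149]
[ {"tx":0,"ty":-0.002,"tz":0.007,"ax":0,"ay":-0.007,"az":0,"claw":1},{"tx":0,"ty":-0.003,"tz":0.008,"ax":0,"ay":-0.006,"az":0,"claw":1},{"tx":0,"ty":-0.002,"tz":0.007,"ax":0,"ay":-0.007,"az":0,"claw":1},{"tx":0.001,"ty":-0.003,"tz":0.007,"ax":-0.001,"ay":-0.007,"az":0,"claw":1},{"tx":0,"ty":-0.002,"tz":0.007,"ax":0,"ay":-0.006,"az":0,"claw":1} ]
5 rows; end [487.8 217.5  85.9]
```

Call:
send_rows(
  commands=[
    {"tx":0,"ty":-0.002,"tz":0.007,"ax":0,"ay":-0.007,"az":0,"claw":1},
    {"tx":0,"ty":-0.003,"tz":0.008,"ax":0,"ay":-0.006,"az":0,"claw":1},
    {"tx":0,"ty":-0.002,"tz":0.007,"ax":0,"ay":-0.007,"az":0,"claw":1},
    {"tx":0,"ty":-0.003,"tz":0.007,"ax":0,"ay":-0.007,"az":0,"claw":1},
    {"tx":0,"ty":-0.002,"tz":0.007,"ax":0,"ay":-0.006,"az":0,"claw":1},
    {"tx":0,"ty":0,"tz":0,"ax":0,"ay":0,"az":0,"claw":1},
  ],
)

```text
time_s: 13.6
ee_pos: [488.1, 218.3, 86.4]
ee_rot: [0.181, 0.604, 0.753, 0.187]
wrist_force: [-1.3, -0.3, 3.7]
gripper_width: 20.5
grasp_force: 62.7
```

```bash
python3 - <<'E'
from plan import *
rel(); s=state(); print(s["wrist_force"],s["moment"],s["gripper_width"])
E
```

```text
tip [ 48.3 -61.9  -0.7]
mid [ 14.2 -46.1  -1.7]
root [-2.1 -2.4 -4.7]
pin [ -2.2  53.8 -19.5]
[-1.28684875 -0.28983044  3.65215731] [-0.26204658  0.26105149 -0.03804432] 20.45134995613623
```

The bar now rests in the ring (about 4 N). I'll release slowly and back straight out.

Call:
send_rows(
  commands=[
    {"tx":0,"ty":0,"tz":0,"ax":0,"ay":0,"az":0,"claw":0.45},
    {"tx":0,"ty":0,"tz":0,"ax":0,"ay":0,"az":0,"claw":0.35},
    {"tx":0,"ty":0,"tz":0,"ax":0,"ay":0,"az":0,"claw":0.25},
    {"tx":0,"ty":0,"tz":0,"ax":0,"ay":0,"az":0,"claw":0.1},
    {"tx":0,"ty":0,"tz":0,"ax":0,"ay":0,"az":0,"claw":0},
    {"tx":0,"ty":0,"tz":0,"ax":0,"ay":0,"az":0,"claw":0},
  ],
)

```text
time_s: 14.2
ee_pos: [487.7, 217.5, 85.8]
ee_rot: [0.181, 0.605, 0.753, 0.187]
wrist_force: [0.3, -0.5, -0.7]
gripper_width: 42.7
grasp_force: 0.0
```

Call:
send_rows(
  commands=[
    {"tx":0,"ty":0,"tz":-0.04,"ax":0,"ay":0,"az":0,"claw":0},
    {"tx":0,"ty":0,"tz":-0.06,"ax":0,"ay":0,"az":0,"claw":0},
    {"tx":0,"ty":0,"tz":-0.1,"ax":0,"ay":0,"az":0,"claw":0},
    {"tx":0,"ty":0,"tz":-0.15,"ax":0,"ay":0,"az":0,"claw":0},
    {"tx":0.1,"ty":0,"tz":-0.15,"ax":0,"ay":0,"az":0,"claw":0},
    {"tx":0.15,"ty":0,"tz":-0.1,"ax":0,"ay":0,"az":0,"claw":0},
    {"tx":0.15,"ty":0,"tz":-0.05,"ax":0,"ay":0,"az":0,"claw":0},
    {"tx":0.15,"ty":0,"tz":0,"ax":0,"ay":0,"az":0,"claw":0},
  ],
)

```text
time_s: 15.0
ee_pos: [377.7, 344.2, 223.2]
ee_rot: [0.181, 0.604, 0.753, 0.189]
wrist_force: [0.7, -0.7, 0.2]
gripper_width: 42.9
grasp_force: 0.0
```

```bash
python3 - <<'E'
from plan import *
import pickle
d={n:snapshot(n) for n in("top","side")}; pickle.dump(d,open("d3.pkl","wb"))
A=cv2.resize(d["top"]["frame"][165:265,170:250,::-1],None,fx=5,fy=5,interpolation=cv2.INTER_CUBIC)
B=cv2.resize(d["side"]["frame"][220:320,250:330,::-1],None,fx=5,fy=5,interpolation=cv2.INTER_CUBIC)
cv2.imwrite("pics/c3.png",np.hstack([A,B]))
s=state(); print(s["ee_pos"],s["wrist_force"],s["time_s"])
E
```

```text
[376.49915331 346.69668454 221.14380238] [ 0.17426126 -0.26558676 -0.92052811] 15.1
```

View pics/c3.png

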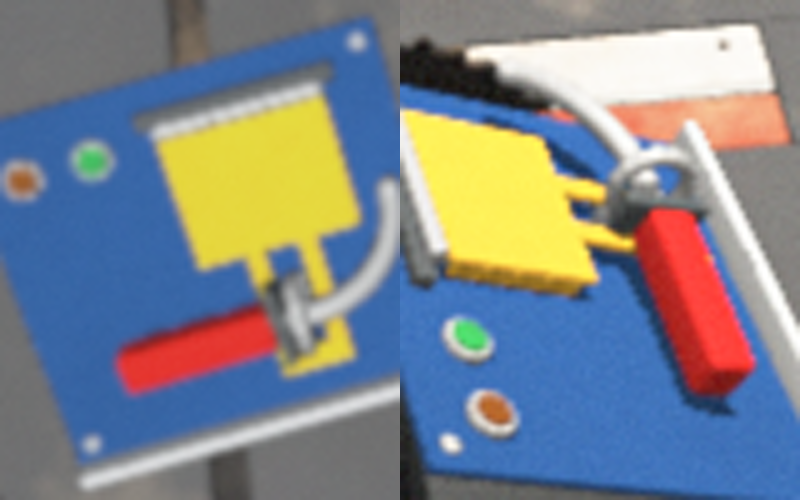

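The pin is through the ring with the crosspiece at the eye, handle left and tip pointing up the slope. The cover is shut. I'll let it settle, check it isn't creeping, then hand in.

Call:
send_rows(
  commands=[
    {"tx":0,"ty":0,"tz":0,"ax":0,"ay":0,"az":0,"claw":0},
    {"tx":0,"ty":0,"tz":0,"ax":0,"ay":0,"az":0,"claw":0},
    {"tx":0,"ty":0,"tz":0,"ax":0,"ay":0,"az":0,"claw":0},
    {"tx":0,"ty":0,"tz":0,"ax":0,"ay":0,"az":0,"claw":0},
    {"tx":0,"ty":0,"tz":0,"ax":0,"ay":0,"az":0,"claw":0},
    {"tx":0,"ty":0,"tz":0,"ax":0,"ay":0,"az":0,"claw":0},
    {"tx":0,"ty":0,"tz":0,"ax":0,"ay":0,"az":0,"claw":0},
    {"tx":0,"ty":0,"tz":0,"ax":0,"ay":0,"az":0,"claw":0},
  ],
)

```text
time_s: 15.9
ee_pos: [378.9, 341.9, 220.0]
ee_rot: [0.181, 0.605, 0.753, 0.187]
wrist_force: [-0.3, -0.6, -0.2]
gripper_width: 42.6
grasp_force: 0.0
```

```bash
python3 - <<'E'
from h import *
import pickle
d=pickle.load(open("d3.pkl","rb")); n=snapshot("side")
df=np.abs(n["frame"].astype(int)-d["side"]["frame"])[220:320,250:330].max(2); print(df.mean(),np.percentile(df,99))
if df.mean()<12: print(finish_job())
E
```

```text
3.036 9.0
the job is handed in; nothing more can be done
None
```

The lockout job is handed in: the cover is shut, and the pin is through the eye with its crosspiece up to it, tip up the slope and released at rest; the judge's verdict was not shown.

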